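Hook a card holder under a headed stud

TASK

Mount the loose card holder on the wooden display plinth: tilt its foot so that the oblong eye slips past the stud's wide head, then level it so that the foot lies flat on the plinth, caught under the head so that it cannot be lifted straight off, square with the plinth, and let go. The stud is clamped somewhere along its groove, so feel for it: touch the stud only lightly, never press hard on the plinth, and leave the jar, the bowl and the gift box where they are.

Things in the scene. Friction and masses are not known exactly. Their poses are not given: they have to be found in the camera images.
- holder: Loose card holder, 0.16 kg: aluminium foot plate 4 mm thick, 66 wide (y -33..33), x -60..34.5 mm, lying flat at first, +x roughly away from the robot. Origin: centre of the eye, underside; z up. Eye: rectangular opening 29 mm along x (-14.5..14.5) by 46 along y, closed at +x by the nose, a bar 20 long (x 14.5..34.5). Upright wooden block near the -x end.
- holder_block (a point): Middle of the holder's upright dark wooden block, where to grip: 12 mm thick along the holder's x, 44 wide along y, 60 high; it stands on the foot 45 mm to the -x side of the eye's centre (z 4 to 64 mm above the underside; this point at z = 34), with a blank white card on its +x face. Axes as the holder's.
- plinth: Wooden display plinth fixed to the counter, 170 (x) by 110 (y) by 20 mm high. Origin: centre of its underside. On its top, on the line y = 0, stands a steel stud: round stem 10 mm in diameter, 17 mm free under a flat round head 35 mm in diameter, 3 thick (top 20 mm above the plinth's top). All rigid: over 25 N is too much, and on the stud over 10 N.
- stud_mount: Dark groove along x holding the stud; origin: its middle, at the plinth's top. The stud is clamped up to 15 mm from it to +x or -x: no reading tells where, and it cannot be shifted. With the nose tilted down 26 to 30 deg and just touching the plinth on the +x side of the head, the head stands up through the eye; drawn to -x the nose runs under the head until the eye's edge stops on the stem.
- holder_eye (a point): Eye's centre at the plate's underside (the holder's origin). It is shorter (29) than the head is wide (35), so it cannot pass level. From the tilted stop of the nose's eye edge on the stem the foot can be levelled with that edge kept 1 to 2 mm back from the stem all the while: the eye's other edge then just passes the head.
- jar: Bystander: closed jar 56 mm in diameter, 90 mm high, origin under its centre.
- bowl: Bystander: white bowl 100 mm in diameter, 45 mm high, origin under its centre.
- giftbox: Bystander: plain cardboard gift box 100 x 130 x 50 mm, origin under its centre.
Things that resemble listed ones, but are neither listed nor needed, are in the scene too. Leave any blue look-alike of the holder alone.

How it is judged (in metres and radians):
On the way:
1. the holder's foot, tilted, touches the plinth or its stud with the eye over the plinth (angle between holder's own z axis and vertical above 0.2 rad and contact force between holder and plinth above 0.2 N and x of holder in the frame of plinth between -0.06 and 0.085 m and y of holder in the frame of plinth between -0.03 and 0.03 m), for 0.05 s.
At the end, for the whole second after the job is handed in: The foot lies flat on the plinth (tilt under 0.06 rad, underside 17 to 22.5 mm above the plinth's underside), the eye around the stud under its head (eye centre within 24.5 mm of the plinth's centre along x, 19 mm along y), square to 0.26 rad, at rest and released (angle between holder's own z axis and vertical below 0.06 rad and z of holder in the frame of plinth between 0.017 and 0.0225 m and x of holder in the frame of plinth between -0.0245 and 0.0245 m and y of holder in the frame of plinth between -0.019 and 0.019 m and angle between the x axis of holder and the x axis of plinth, either way round below 0.26 rad and linear speed of holder below 0.01 m/s); the robot touches nothing.
It fails at once if the holder presses or pulls on the plinth or its stud with more than 25 N (contact force between holder and plinth above 25 N).
It fails at once if the holder presses or pulls on the stud with more than 10 N (contact force between holder and stud_mount above 10 N).
It fails at once if the fingers press on the plinth or its stud with more than 25 N (contact force between the fingers and plinth above 25 N).
It fails at once if the jar, the bowl or the gift box is moved by more than 20 mm (distance of any of jar, bowl, giftbox from where it was at the start of the episode above 0.02 m).
It also fails if it takes over 51 s, if anything falls off the work surface, if the arm or the gripper's body presses on something with over 40 N, if the wrist force passes 120 N, or if a joint passes its speed limit or range.

ROBOT

A 7-joint arm with a two-finger parallel gripper is mounted at the origin on the work surface. World frame = base frame: x ahead of the robot, y to its left, z up, the work surface at z = 0. Lengths are in mm, angles in degrees, forces in N, time in s.
With the tool pointing down it reaches from about 400 to 925 mm from the base axis. Payload 5.6 kg.
Tool frame: the origin (TCP) lies at the very end of the fingers, on their centre line; the grasp point (between the pads) lies 19 mm behind it; z points along the fingers, y is the line along which they close (so a half turn about z gives the same grasp; the last joint's range is limited). The gripper opens to 85 mm and grips with 20 to 120 N. Pads are 22 mm wide; open, the fingers measure 114 mm over their backs; the gripper's body (76 mm by 85 mm) begins 54 mm behind the grasp point. The pads swing forward as they close: fully open they stand 13 mm farther back than shut.
Start: joints at [-72.078, 26.786, -0.665, 91.828, 0.344, 61.387, -3.226], TCP at [226.463, 609.282, 207.39] pointing down, gripper open.
Joint ranges: [-144.91, 144.91], [-17.63, 115.5], [-89.93, 88.59], [15.96, 139.68], [-74.01, 254.01], [8.47, 105.57], [-167.45, 167.45]. Speed limits (degrees/s): [147.25, 147.25, 180, 180, 180, 180, 180].

INTERFACE

Orientations are given as a 3x3 rotation matrix whose columns are the frame's x, y, z axes.
In Python, from rig import arm gives the robot as it stands. The module is installed in compiled form; this text tells all that it offers.
- The arm moves only by the shell command python3 -m inch 'ROWS' [FORCE]. ROWS is JSON, one flat list of numbers, 7 for each row, row after row: the shift along the tool's x, y, z in mm, then the turn, a rotation vector about the tool's x, y, z in degrees, then the closure, from 0 (fully open) to 1 (shut). In form: [tx, ty, tz, rx, ry, rz, grip, tx, ty, tz, rx, ry, rz, grip, ...]. A call has 1 to 20 rows; each row is the pose to reach, as a shift and turn from the pose commanded when the call began, along the tool's axes at that moment; what a row does not reach only later rows make up. A row lasts 1/10 s, in which the tool goes at most 50 mm and 8.59 degrees, less where a joint would pass 70% of its speed; a pose out of reach is approached as far as the arm can. A call with a gripper value outside its range is refused whole. The fingers move at their own pace and stop on an object; FORCE is the grip in N (left out, the last holds). Time passes only in rows, so rows that repeat a pose let the fingers close. It gives the time, the measured TCP pose, the force, the opening and the grip force at its end, in the units of the state.
- arm.get_state(): the state, without advancing time (a new reading comes with each control period).
- arm.read_camera(name): name is "side" or "top"; returns the picture (384x512x3 uint8, blue, green, red); there is no depth.
- arm.camera_params(name): a dict with "fx", "fy", "cx", "cy" (pixels), "rvec" (rotation vector, rad) and "tvec" (3), from world to camera coordinates, as OpenCV has them. Camera axes: x right, y down, z forward; pixel columns grow to the right and rows downward; lengths in mm; the calibration is good to about 2 mm. A picture is of the moment at which its call begins. camera_params takes no time and is no camera call.
- arm.finish_job(): hands the job in; it is judged then, once.
The state is a dict: "time": time; "q": joint angles; "dq": joint speeds; "joint_efforts": joint torques, N m; "eef_pos": TCP position; "eef_rot": TCP orientation; "contact_force": force on the tool from outside, world axes, zero at the start; "ft_torque": the same for the moment, N m; "width": opening from 0.0 (shut) to 1.0 (fully open); "grip_force": force on a finger pad.
Only numpy, scipy, OpenCV 4.12 (cv2) and the standard library are available. Lean on these libraries where they do the work, as an engineer would, in place of code of your own. Each camera call takes 0.05 s, during which the arm holds its last target. There are 200 camera calls.

## Working session

There is one attempt and no reset: what is moved stays moved. The work goes in short steps, Python scripts to look and compute and a shell command to move; the robot and the scene stay as the last step left them, time stands still between calls to the robot, and variables do not carry over. Pictures are saved under pics/ and viewed, at most 10 in all, crops included, and the job is handed in when it is done.

```bash
mkdir -p pics; python3 - <<'E'
from rig import arm
import cv2,numpy as np
for n in("side","top"):
    cv2.imwrite(f"pics/{n}0.png",arm.read_camera(n)); p=arm.camera_params(n); print(n,p)
s=arm.get_state(); print(s["time"],s["eef_pos"],s["eef_rot"],s["contact_force"])
E
```

```text
side {'fx': 465.40469168868793, 'fy': 465.40469168868793, 'cx': 258.24469765261165, 'cy': 186.72558159950862, 'rvec': array([ 2.27999498, -0.5767496 ,  0.24332636]), 'tvec': array([-519.00411997,  246.90242846, 1359.22648444])}
top {'fx': 378.0096204941926, 'fy': 378.0096204941926, 'cx': 259.99742213432955, 'cy': 197.0557832959121, 'rvec': array([ 2.1342838 , -2.16398632,  0.12384484]), 'tvec': array([  18.64332184,  595.84421992, 1294.98955679])}
0.1 [226.29518541 608.78162938 206.53390447] [[-9.37345134e-01  3.48401910e-01 -4.56400315e-04]
 [ 3.48402196e-01  9.37343936e-01 -1.50193095e-03]
 [-9.54715431e-05 -1.56683854e-03 -9.99998768e-01]] [ 0.08654283 -0.15566899  0.86802545]
```

View pics/side0.png

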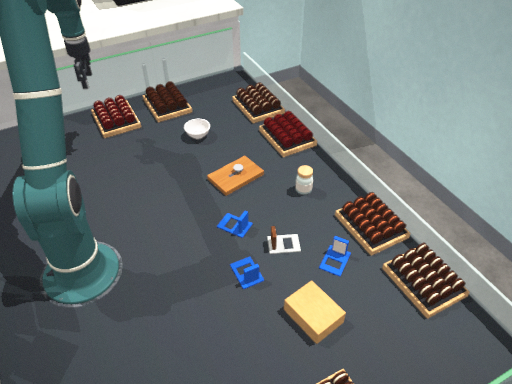

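View pics/top0.png

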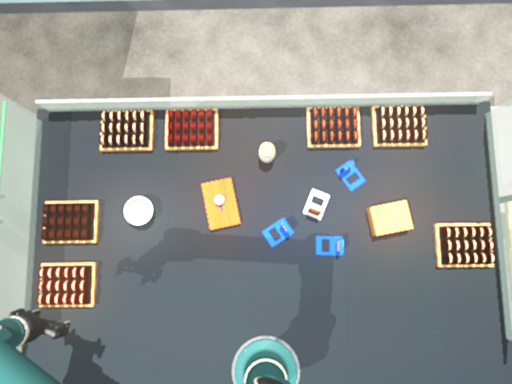

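The only non-blue holder is the pale one with the dark brown block, at side (284,243) / top (317,204). The blue ones at side (236,224), (247,272) and (336,255) are look-alikes. The orange plinth is at side (236,175) / top (220,204), with its stud head near side (238,169). I'll confirm this in an enlarged crop.

```bash
cat > h.py <<'E'
import cv2,numpy as np
from rig import arm
def cam(n):
    p=arm.camera_params(n);K=np.array([[p["fx"],0,p["cx"]],[0,p["fy"],p["cy"]],[0,0,1]])
    R=cv2.Rodrigues(p["rvec"])[0];return K,R,np.asarray(p["tvec"],float).ravel()
def onplane(n,uv,z):
    K,R,t=cam(n);uv=np.atleast_2d(uv).astype(float)
    d=(R.T@np.linalg.inv(K)@np.c_[uv,np.ones(len(uv))].T).T;c=-R.T@t
    return (c+d*((z-c[2])/d[:,2])[:,None])
def proj(n,P):
    K,R,t=cam(n);q=(K@(R@np.atleast_2d(P).T+t[:,None])).T;return q[:,:2]/q[:,2:]
E
python3 - <<'E'
from h import *
im={n:cv2.imread(f"pics/{n}0.png") for n in("side","top")}
roi={"side":{"pl":(200,150,70,50),"ho":(258,222,50,38)},"top":{"pl":(195,170,52,66),"ho":(300,183,34,42)}}
tiles=[]
for n in im:
    hsv=cv2.cvtColor(im[n],cv2.COLOR_BGR2HSV)
    for k,(x,y,w,h) in roi[n].items():
        H=hsv[y:y+h,x:x+w].astype(int)
        tiles.append(cv2.resize(im[n][y:y+h,x:x+w],(390,290),interpolation=cv2.INTER_CUBIC))
        ms={"pl":{"wood":((H[...,0]<25)&(H[...,1]>120)&(H[...,2]>90),20),"head":((H[...,1]<110)&(H[...,2]>130),40)},
            "ho":{"foot":((H[...,1]<70)&(H[...,2]>120),4),"block":(((H[...,0]<18)|(H[...,0]>170))&(H[...,1]>80)&(H[...,2]>40),64 if n=="top" else 34)}}[k]
        for l,(m,z) in ms.items():
            cs,_=cv2.findContours(m.astype(np.uint8),cv2.RETR_EXTERNAL,cv2.CHAIN_APPROX_NONE)
            c=max(cs,key=cv2.contourArea)+np.array([x,y]); r=cv2.minAreaRect(c)
            b=cv2.boxPoints(r); print(n,l,cv2.contourArea(c),"ctr px",np.round(r[0],1),"->",onplane(n,r[0],z)[0].round(0)[:2],"corners",onplane(n,b,z)[:,:2].round(0).tolist())
cv2.imwrite("pics/crop1.png",np.vstack([np.hstack(tiles[:2]),np.hstack(tiles[2:])]))
E
```

```text
side wood 1149.5 ctr px [235.5 174.5] -> [575. 140.] corners [[482.0, 186.0], [689.0, 229.0], [667.0, 93.0], [472.0, 60.0]]
side head 50.0 ctr px [238. 167.] -> [591. 150.] corners [[582.0, 173.0], [613.0, 156.0], [599.0, 128.0], [568.0, 145.0]]
side foot 453.5 ctr px [283.5 243. ] -> [ 574. -194.] corners [[544.0, -141.0], [638.0, -179.0], [602.0, -245.0], [512.0, -208.0]]
side block 75.0 ctr px [273. 237.] -> [ 544. -179.] corners [[560.0, -138.0], [571.0, -144.0], [528.0, -219.0], [518.0, -213.0]]
top wood 1459.0 ctr px [220.3 203.6] -> [577. 153.] corners [[653.0, 226.0], [674.0, 114.0], [501.0, 80.0], [481.0, 191.0]]
top head 114.5 ctr px [218.5 202. ] -> [580. 157.] corners [[549.0, 176.0], [613.0, 176.0], [612.0, 137.0], [548.0, 137.0]]
top foot 1353.0 ctr px [316.5 203.5] -> [ 574. -192.] corners [[650.0, -135.0], [648.0, -255.0], [499.0, -249.0], [501.0, -131.0]]
top block 22.0 ctr px [313.9 211.2] -> [ 541. -175.] corners [[544.0, -156.0], [553.0, -160.0], [539.0, -194.0], [529.0, -189.0]]
```

View pics/crop1.png

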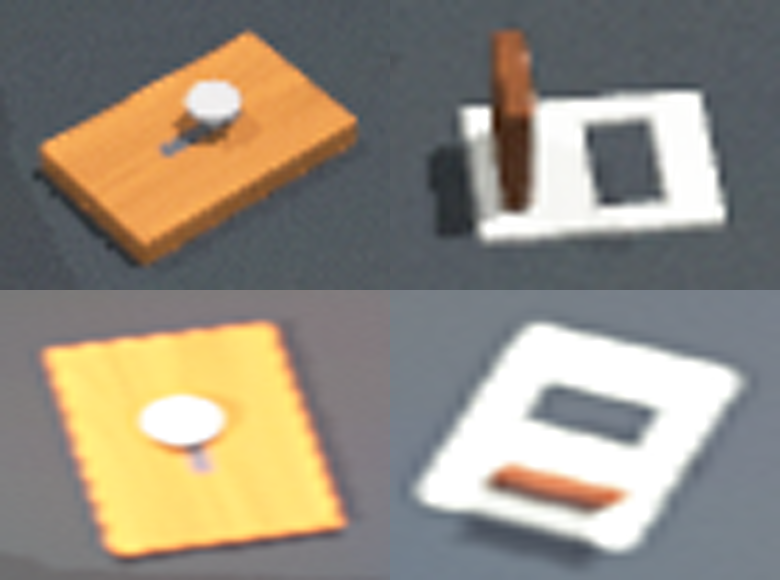

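The crop confirms it: the pale holder with a brown block, its nose pointing away from the robot, and the plinth with its stud towards the far (+x) half of the groove. I'll refine the poses from the corners I read off.

```bash
cat >> h.py <<'E'
def rigid(P,Q): # 2D fit Q=R P+t
    P,Q=np.array(P,float),np.array(Q,float);a,b=P-P.mean(0),Q-Q.mean(0)
    th=np.arctan2((a[:,0]*b[:,1]-a[:,1]*b[:,0]).sum(),(a*b).sum());c,s=np.cos(th),np.sin(th)
    R=np.array([[c,-s],[s,c]]);t=Q.mean(0)-R@P.mean(0);res=np.linalg.norm(P@R.T+t-Q,axis=1)
    return t,np.degrees(th),res
def rel(T,Rt): # tool-frame shift & rotvec (deg) from commanded=measured pose
    from scipy.spatial.transform import Rotation as Ro
    s=arm.get_state();R=np.array(s["eef_rot"])
    return (R.T@(np.array(T)-s["eef_pos"])).round(1),np.degrees(Ro.from_matrix(R.T@Rt).as_rotvec()).round(2)
def toolR(yaw,tilt=0): # tool y along yaw, pointing down, then nose-down tilt
    from scipy.spatial.transform import Rotation as Ro
    D=np.array([[0,1,0],[1,0,0],[0,0,-1.]])@np.diag([-1,1,-1]) if 0 else np.array([[0,1,0],[1,0,0],[0,0,-1.]])
    return Ro.from_euler("ZY",[yaw,tilt],degrees=True).as_matrix()@D
E
python3 - <<'E'
from h import *
# tool x check: at start tool x=( -.94,.35) with tool y=(.35,.94) -> x is +90 from y
a=lambda L:np.array(L,float)
hs=a([[70,105],[312,92],[333,225],[92,232]])/[7.8,7.63]+[258,222]
ps=a([[250,32],[357,122],[147,243],[42,150]])/[5.571,5.8]+[200,150]
print("side holder",rigid([[-60,33],[34.5,33],[34.5,-33],[-60,-33]],onplane("side",hs-.5,4)[:,:2]))
print("side plinth",rigid([[85,55],[85,-55],[-85,-55],[-85,55]],onplane("side",ps-.5,20)[:,:2]))
ht=a([[535-390,320-290],[745-390,372-290],[632-390,552-290],[413-390,500-290]])/[390/34,290/42]+[300,183]
pt=a([[272,322-290],[347,522-290],[112,555-290],[40,350-290]])/[7.5,4.394]+[195,170]
print("top holder",rigid([[34.5,33],[34.5,-33],[-60,-33],[-60,33]],onplane("top",ht-.5,4)[:,:2]))
print("top plinth",rigid([[85,-55],[-85,-55],[-85,55],[85,55]],onplane("top",pt-.5,20)[:,:2]))
print("head side",onplane("side",[237.7,166.7],40),"top",onplane("top",[218.8,199.1],40))
E
```

```text
side holder (array([ 584.96500816, -198.20718405]), np.float64(-24.664098330159412), array([2.22615041, 1.13514644, 1.9409322 , 1.43755561]))
side plinth (array([578.82697649, 148.00369629]), np.float64(11.700162896947257), array([0.75803382, 2.12229145, 3.18696442, 1.87104892]))
top holder (array([ 585.50811623, -196.28639904]), np.float64(-23.013892559779137), array([4.88842456, 4.23041988, 4.97785259, 5.40342811]))
top plinth (array([579.70946694, 153.24520395]), np.float64(11.907599305038826), array([2.01662403, 2.23081021, 2.10666848, 2.08756904]))
head side [[590.31747429 152.20638623  40.        ]] top [[590.69698235 155.71941128  40.        ]]
```

```bash
python3 - <<'E'
from h import *
print(rel([543.9,-178.7,120],toolR(-24)))
E
```

```text
(array([-572.1, -627.4,   87.6]), array([-6.000e-02,  8.000e-02,  9.361e+01]))
```

```bash
python3 -m inch '[-50,-55,5,0,0,8,0.3, -100,-110,10,0,0,16,0.3, -150,-165,15,0,0,25,0.3, -572,-627,20,0,0,94,0.3, -572,-627,20,0,0,94,0.3, -572,-627,20,0,0,94,0.3, -572,-627,20,0,0,94,0.3, -572,-627,20,0,0,94,0.3, -572,-627,30,0,0,94,0.3, -572,-627,40,0,0,94,0.3, -572,-627,50,0,0,94,0.3, -572,-627,60,0,0,94,0.3, -572,-627,80,0,0,94,0.3, -572,-627,88,0,0,94,0.3, -572,-627,88,0,0,94,0.3, -572,-627,88,0,0,94,0.3, -572,-627,88,0,0,94,0.3, -572,-627,88,0,0,94,0.3, -572,-627,88,0,0,94,0.3, -572,-627,88,0,0,94,0.3]'; python3 - <<'E'
from h import *
print(rel([543.9,-178.7,120],toolR(-24)))
s=arm.get_state();print(s["time"],s["q"],s["contact_force"])
for n,(x,y,w,h) in {"side":(228,190,90,80),"top":(280,160,70,80)}.items():
    i=arm.read_camera(n)[y:y+h,x:x+w]; cv2.imwrite(f"/tmp/{n}.png",cv2.resize(i,(400,400),interpolation=cv2.INTER_CUBIC))
cv2.imwrite("pics/appr.png",np.hstack([cv2.imread("/tmp/side.png"),cv2.imread("/tmp/top.png")]))
E
```

```text
time: 2.1
eef_pos: [543.7, -176.3, 119.1]
eef_rot: [[0.412, 0.911, -0.001], [0.911, -0.412, 0.001], [0.001, -0.001, -1.0]]
contact_force: [-0.4, 0.3, 0.3]
width: 0.698
grip_force: 0.0
(array([-2.1,  1.1, -0.9]), array([-0.08, -0.04, -0.34]))
2.1 [-11.12410335  27.9971427   33.35359163 108.9337853  -20.0641154
  48.98305797   8.20531014] [-0.35106561  0.28548934  0.30231306]
```

View pics/appr.png

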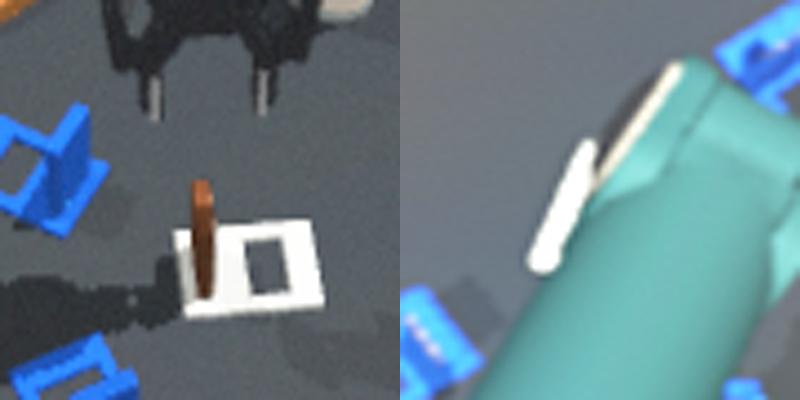

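The side view shows the fingers straddling the brown block, tips at crop (152,115) and (262,110) and block top at (203,182). Descend and grip.

```bash
python3 -m inch '[-2,1,30,0,0,-0.3,0.3, -2,1,65,0,0,-0.3,0.3, -2,1,90,0,0,-0.3,0.3, -2,1,90,0,0,-0.3,0.3, -2,1,90,0,0,-0.3,1, -2,1,90,0,0,-0.3,1, -2,1,90,0,0,-0.3,1, -2,1,90,0,0,-0.3,1, -2,1,90,0,0,-0.3,1, -2,1,90,0,0,-0.3,1, -2,1,90,0,0,-0.3,1, -2,1,90,0,0,-0.3,1]' 50
```

```text
time: 3.4
eef_pos: [545.3, -179.9, 31.1]
eef_rot: [[0.408, 0.913, 0.003], [0.913, -0.408, 0.0], [0.001, 0.002, -1.0]]
contact_force: [-1.9, 1.6, 6.3]
width: 0.121
grip_force: 51.0
```

Gripped. Lift, then transfer level to a hover point, with the yaw turned towards the plinth's 11.8°.

```bash
python3 -m inch '[0,0,-15,0,0,0,1, 0,0,-45,0,0,0,1, 0,0,-80,0,0,0,1, 0,0,-110,0,0,0,1, 0,0,-120,0,0,0,1, 0,0,-120,0,0,0,1]' 60; python3 - <<'E'
from h import *
print(rel([577.4,150.7,135],toolR(11.8)),rel([577.4,150.7,135],toolR(11.8,28)))
E
```

```text
time: 4.0
eef_pos: [545.2, -180.1, 151.3]
eef_rot: [[0.408, 0.913, 0.004], [0.913, -0.408, -0.0], [0.001, 0.003, -1.0]]
contact_force: [-0.5, 0.2, -0.9]
width: 0.115
grip_force: 59.8
(array([ 315.1, -105.7,   16.4]), array([ 2.200e-01, -2.000e-02, -3.588e+01])) (array([ 315.1, -105.7,   16.4]), array([ 27.29,  -8.78, -35.16]))
```

```bash
python3 -m inch '[15,-5,0,0,0,-2,1, 50,-17,0,0,0,-6,1, 90,-30,0,0,0,-10,1, 130,-43,0,0,0,-15,1, 170,-57,0,0,0,-19,1, 210,-70,0,0,0,-24,1, 250,-84,0,0,0,-28,1, 285,-96,0,0,0,-32,1, 305,-102,0,0,0,-35,1, 315,-106,0,0,0,-36,1, 315,-106,0,0,0,-36,1, 315,-106,0,0,0,-36,1]'; python3 -m inch '[0,0,0,4,0,0,1, 0,0,0,9,0,0,1, 0,0,0,14,0,0,1, 0,0,0,19,0,0,1, 0,0,0,24,0,0,1, 0,0,0,28,0,0,1, 0,0,0,28,0,0,1, 0,0,0,28,0,0,1]'; python3 - <<'E'
from h import *
print(rel([577.4,150.7,115],toolR(11.8,28)));print(arm.get_state()["q"])
i=arm.read_camera("side")[120:210,190:290];j=arm.read_camera("top")[165:240,190:290]
cv2.imwrite("pics/hover.png",np.hstack([cv2.resize(i,(400,360),interpolation=3),cv2.resize(j,(400,360),interpolation=3)]))
E
```

```text
time: 5.2
eef_pos: [575.9, 148.6, 149.0]
eef_rot: [[-0.203, 0.979, -0.001], [0.979, 0.203, -0.002], [-0.001, -0.001, -1.0]]
contact_force: [-0.8, -0.5, -2.0]
width: 0.118
grip_force: 59.8
time: 6.0
eef_pos: [576.3, 148.9, 148.9]
eef_rot: [[-0.204, 0.865, -0.459], [0.979, 0.179, -0.097], [-0.001, -0.469, -0.883]]
contact_force: [-0.9, -0.2, -1.5]
width: 0.116
grip_force: 59.8
(array([ 1.6, 17.2, 29.3]), array([ 0.04,  0.04, -0.09]))
[-29.64700155  43.2457986   21.50633955  80.41847292 -13.64545018
  87.30479007   5.90602117]
```

View pics/hover.png

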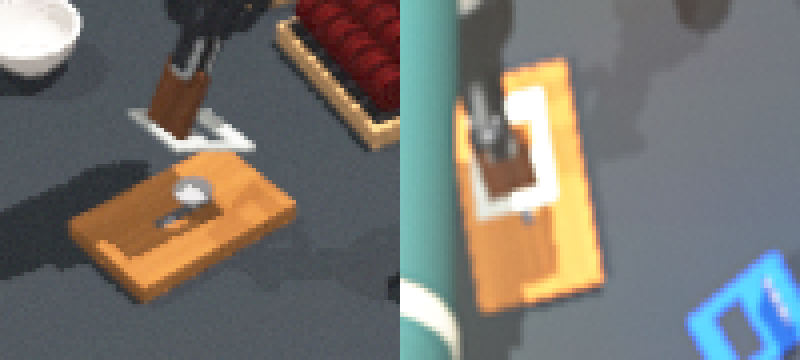

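The hover picture shows the holder held tilted, nose corners near side crop (178,150) and (255,148), over the plinth with the stud head at (193,190). I'll check how it sits in the hand by projection.

```bash
python3 - <<'E'
from h import *
s=arm.get_state();R=np.array(s["eef_rot"]);H=np.c_[R[:,1],R[:,0],-R[:,2]] # holder axes: x=tool y,y=tool x
o=np.array(s["eef_pos"])-H@[-45,0,31]
print("origin",o)
P=np.array([[34.5,33,4],[34.5,-33,0],[34.5,33,0],[-60,33,4]])@H.T+o
print("side crop",((proj("side",P)+.5-[190,120])*4).round(0).tolist())
print("top crop",((proj("top",P)+.5-[190,165])*[4,4.8]+[400,0]).round(0).tolist())
print("stud crop",((proj("side",[[590.5,154,40]])+.5-[190,120])*4).round(0))
E
```

```text
origin [600.73065719 154.93286005 101.51095006]
side crop [[206.0, 107.0], [252.0, 148.0], [204.0, 111.0], [127.0, 106.0]]
top crop [[466.0, 110.0], [542.0, 93.0], [467.0, 113.0], [477.0, 218.0]]
stud crop [[192. 188.]]
```

The fit agrees to within about 2 mm. Descend to about 8 mm above the plinth, then feel for it.

```bash
python3 -m inch '[0.5,5,8,0,0,0,1, 1.5,15,23,0,0,0,1, 2.5,24,38,0,0,0,1, 2.5,28,45,0,0,0,1, 2.5,29.5,47,0,0,0,1, 2.5,29.5,47,0,0,0,1, 2.5,29.5,47,0,0,0,1]'; python3 -m inch '[0,0.5,0.9,0,0,0,1, 0,0.9,1.8,0,0,0,1, 0,1.4,2.6,0,0,0,1, 0,1.9,3.5,0,0,0,1, 0,1.9,3.5,0,0,0,1]'
```

```text
time: 6.8
eef_pos: [579.9, 154.1, 94.4]
eef_rot: [[-0.206, 0.864, -0.459], [0.978, 0.182, -0.097], [-0.0, -0.469, -0.883]]
contact_force: [0.3, -0.6, -1.3]
width: 0.12
grip_force: 59.8
time: 7.3
eef_pos: [579.4, 154.2, 90.0]
eef_rot: [[-0.206, 0.864, -0.459], [0.978, 0.182, -0.097], [0.0, -0.47, -0.883]]
contact_force: [-0.6, 0.6, -1.8]
width: 0.119
grip_force: 59.8
```

```bash
python3 -m inch '[0,0.5,0.9,0,0,0,1, 0,0.9,1.8,0,0,0,1, 0,1.4,2.6,0,0,0,1, 0,1.4,2.6,0,0,0,1]'; python3 -m inch '[0,0.2,0.4,0,0,0,1, 0,0.5,0.9,0,0,0,1, 0,0.5,0.9,0,0,0,1]'
```

```text
time: 7.7
eef_pos: [579.4, 154.1, 86.9]
eef_rot: [[-0.206, 0.864, -0.46], [0.978, 0.182, -0.097], [-0.0, -0.47, -0.883]]
contact_force: [0.1, -0.2, -1.7]
width: 0.121
grip_force: 59.8
time: 8.0
eef_pos: [579.5, 154.2, 86.0]
eef_rot: [[-0.206, 0.864, -0.459], [0.978, 0.182, -0.097], [-0.0, -0.47, -0.883]]
contact_force: [-0.1, -0.0, -2.5]
width: 0.115
grip_force: 59.8
```

```bash
python3 -m inch '[0,0.2,0.4,0,0,0,1, 0,0.5,0.9,0,0,0,1, 0,0.5,0.9,0,0,0,1]'
```

```text
time: 8.3
eef_pos: [579.5, 154.2, 85.0]
eef_rot: [[-0.206, 0.864, -0.459], [0.978, 0.182, -0.097], [0.0, -0.47, -0.883]]
contact_force: [-0.7, 0.3, -1.9]
width: 0.116
grip_force: 59.8
```

```bash
python3 -m inch '[0,0.2,0.4,0,0,0,1, 0,0.2,0.4,0,0,0,1]'; python3 -m inch '[0,0.2,0.4,0,0,0,1, 0,0.2,0.4,0,0,0,1]'
```

```text
time: 8.5
eef_pos: [579.4, 154.1, 84.8]
eef_rot: [[-0.206, 0.864, -0.46], [0.978, 0.182, -0.097], [0.0, -0.47, -0.883]]
contact_force: [-0.4, 0.5, -0.6]
width: 0.117
grip_force: 59.9
time: 8.7
eef_pos: [579.3, 154.1, 84.6]
eef_rot: [[-0.206, 0.864, -0.46], [0.978, 0.182, -0.097], [0.0, -0.47, -0.883]]
contact_force: [-1.6, 0.3, 3.5]
width: 0.123
grip_force: 60.2
```

```bash
python3 -m inch '[0,0.2,0.4,0,0,0,1, 0,0.2,0.4,0,0,0,1]'
```

```text
time: 8.9
eef_pos: [579.1, 154.1, 84.5]
eef_rot: [[-0.206, 0.863, -0.46], [0.978, 0.182, -0.097], [0.0, -0.47, -0.882]]
contact_force: [-2.9, -0.4, 5.0]
width: 0.114
grip_force: 60.4
```

Contact with the plinth at TCP z ≈ 84.7. Lift about 1 mm clear and draw towards −x.

```bash
python3 -m inch '[0,-0.4,-0.8,0,0,0,1, 0,-0.8,-1.6,0,0,0,1, 0,-2.6,-0.7,0,0,0,1, 0,-4.4,0.3,0,0,0,1, 0,-6.1,1.2,0,0,0,1, 0,-7.9,2.2,0,0,0,1, 0,-9.6,3.1,0,0,0,1, 0,-11.4,4,0,0,0,1, 0,-13.2,5,0,0,0,1, 0,-13.2,5,0,0,0,1, 0,-13.2,5,0,0,0,1]'
```

```text
time: 10.0
eef_pos: [565.8, 151.3, 85.5]
eef_rot: [[-0.206, 0.864, -0.459], [0.978, 0.182, -0.097], [0.0, -0.469, -0.883]]
contact_force: [0.1, -0.4, -2.1]
width: 0.118
grip_force: 59.8
```

```bash
python3 -m inch '[0,-0.9,0.5,0,0,0,1, 0,-1.8,0.9,0,0,0,1, 0,-2.6,1.4,0,0,0,1, 0,-2.6,1.4,0,0,0,1]'; python3 -m inch '[0,-0.4,0.2,0,0,0,1, 0,-0.9,0.5,0,0,0,1, 0,-0.9,0.5,0,0,0,1]'
```

```text
time: 10.4
eef_pos: [562.7, 150.7, 85.5]
eef_rot: [[-0.206, 0.864, -0.46], [0.978, 0.182, -0.097], [0.0, -0.47, -0.883]]
contact_force: [-0.5, -0.3, -2.2]
width: 0.117
grip_force: 59.8
time: 10.7
eef_pos: [561.8, 150.4, 85.5]
eef_rot: [[-0.206, 0.864, -0.459], [0.978, 0.182, -0.097], [0.0, -0.469, -0.883]]
contact_force: [-0.4, 0.8, -1.0]
width: 0.121
grip_force: 59.8
```

```bash
python3 -m inch '[0,-0.4,0.2,0,0,0,1, 0,-0.9,0.5,0,0,0,1, 0,-0.9,0.5,0,0,0,1]'
```

```text
time: 11.0
eef_pos: [560.8, 150.2, 85.4]
eef_rot: [[-0.206, 0.864, -0.459], [0.978, 0.182, -0.097], [0.0, -0.47, -0.883]]
contact_force: [-0.7, -0.3, -1.6]
width: 0.118
grip_force: 59.8
```

```bash
python3 -m inch '[0,-0.4,0.2,0,0,0,1, 0,-0.9,0.5,0,0,0,1, 0,-0.9,0.5,0,0,0,1]'
```

```text
time: 11.3
eef_pos: [559.8, 150.0, 85.4]
eef_rot: [[-0.206, 0.864, -0.459], [0.978, 0.182, -0.097], [-0.0, -0.47, -0.883]]
contact_force: [-0.1, -0.8, -2.4]
width: 0.117
grip_force: 59.8
```

```bash
python3 -m inch '[0,-0.2,0.1,0,0,0,1, 0,-0.4,0.2,0,0,0,1, 0,-0.4,0.2,0,0,0,1]';python3 -m inch '[0,-0.2,0.1,0,0,0,1, 0,-0.4,0.2,0,0,0,1, 0,-0.4,0.2,0,0,0,1]'
```

```text
time: 11.6
eef_pos: [559.4, 149.9, 85.4]
eef_rot: [[-0.206, 0.864, -0.459], [0.978, 0.182, -0.097], [-0.0, -0.469, -0.883]]
contact_force: [0.3, 0.5, -2.1]
width: 0.112
grip_force: 59.8
time: 11.9
eef_pos: [559.0, 149.8, 85.5]
eef_rot: [[-0.206, 0.864, -0.459], [0.978, 0.182, -0.097], [0.0, -0.469, -0.883]]
contact_force: [0.3, -0.4, -1.2]
width: 0.119
grip_force: 59.8
```

```bash
python3 -m inch '[0,-0.2,0.1,0,0,0,1, 0,-0.4,0.2,0,0,0,1, 0,-0.4,0.2,0,0,0,1]'
```

```text
time: 12.2
eef_pos: [558.6, 149.7, 85.5]
eef_rot: [[-0.206, 0.864, -0.459], [0.978, 0.182, -0.097], [0.0, -0.469, -0.883]]
contact_force: [0.1, 0.3, -0.8]
width: 0.12
grip_force: 59.8
```

```bash
python3 -m inch '[0,-0.2,0.1,0,0,0,1, 0,-0.4,0.2,0,0,0,1, 0,-0.4,0.2,0,0,0,1]'
```

```text
time: 12.5
eef_pos: [558.1, 149.7, 85.5]
eef_rot: [[-0.206, 0.864, -0.459], [0.978, 0.182, -0.097], [0.0, -0.469, -0.883]]
contact_force: [-0.5, -0.1, -1.5]
width: 0.119
grip_force: 59.8
```

```bash
python3 -m inch '[0,-0.2,0.1,0,0,0,1, 0,-0.5,0.25,0,0,0,1, 0,-0.5,0.25,0,0,0,1]'
```

```text
time: 12.8
eef_pos: [557.6, 149.5, 85.5]
eef_rot: [[-0.206, 0.864, -0.459], [0.978, 0.182, -0.097], [0.0, -0.469, -0.883]]
contact_force: [0.5, -0.6, -2.7]
width: 0.111
grip_force: 59.8
```

```bash
python3 -m inch '[0,-0.2,0.1,0,0,0,1, 0,-0.5,0.25,0,0,0,1, 0,-0.5,0.25,0,0,0,1]'
```

```text
time: 13.1
eef_pos: [557.1, 149.5, 85.5]
eef_rot: [[-0.206, 0.864, -0.459], [0.978, 0.182, -0.097], [0.0, -0.469, -0.883]]
contact_force: [0.0, 0.6, -2.6]
width: 0.115
grip_force: 59.8
```

```bash
python3 -m inch '[0,-0.2,0.1,0,0,0,1, 0,-0.5,0.25,0,0,0,1, 0,-0.5,0.25,0,0,0,1]'
```

```text
time: 13.4
eef_pos: [556.7, 149.3, 85.5]
eef_rot: [[-0.206, 0.864, -0.459], [0.978, 0.182, -0.097], [-0.0, -0.469, -0.883]]
contact_force: [1.6, -0.2, -2.7]
width: 0.115
grip_force: 59.8
```

```bash
python3 -m inch '[0,-0.2,0.1,0,0,0,1, 0,-0.5,0.25,0,0,0,1, 0,-0.5,0.25,0,0,0,1]'
```

```text
time: 13.7
eef_pos: [556.2, 149.3, 85.5]
eef_rot: [[-0.206, 0.864, -0.459], [0.978, 0.182, -0.097], [0.0, -0.469, -0.883]]
contact_force: [2.2, 0.6, -3.1]
width: 0.114
grip_force: 59.8
```

```bash
python3 - <<'E'
from h import *
i=arm.read_camera("side")[145:205,200:280]
cv2.imwrite("pics/draw.png",cv2.resize(i,(800,600),interpolation=3))
s=arm.get_state();R=np.array(s["eef_rot"]);H=np.c_[R[:,1],R[:,0],-R[:,2]];o=np.array(s["eef_pos"])-H@[-45,0,31]
P=np.array([[34.5,-33,4],[34.5,33,4],[14.5,-23,4],[14.5,23,4],[-14.5,23,4],[-14.5,-23,4]])@H.T+o
print(((proj("side",P)+.5-[200,145])*10).round(0).tolist())
E
```

```text
[[487.0, 268.0], [370.0, 174.0], [429.0, 255.0], [348.0, 189.0], [289.0, 191.0], [371.0, 258.0]]
```

View pics/draw.png

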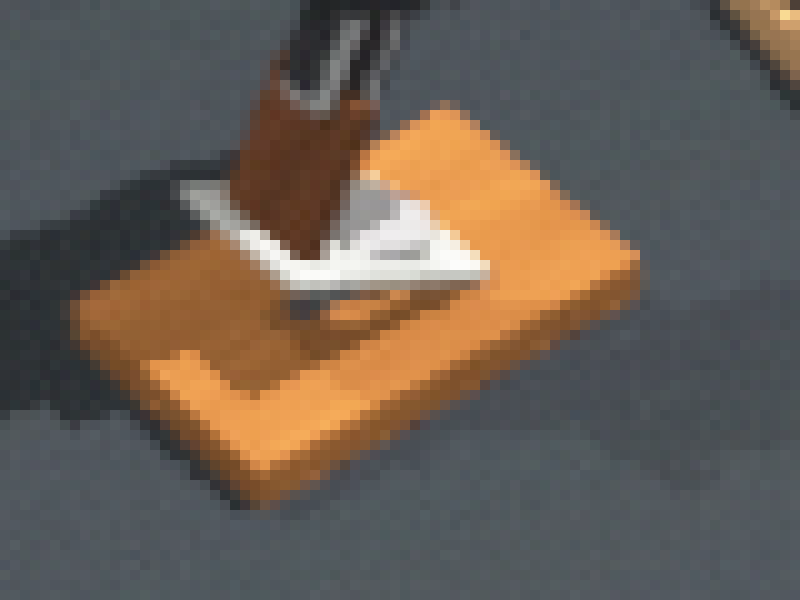

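The head stands up in the eye (bright, around (400,215)), and the nose corner at (487,268) is where predicted. The +x force is starting to rise, so one more step.

```bash
python3 -m inch '[0,-0.2,0.1,0,0,0,1, 0,-0.4,0.2,0,0,0,1, 0,-0.4,0.2,0,0,0,1]'
```

```text
time: 14.05
eef_pos: [555.8, 149.1, 85.5]
eef_rot: [[-0.206, 0.864, -0.459], [0.978, 0.182, -0.097], [-0.0, -0.469, -0.883]]
contact_force: [2.9, 0.0, -2.3]
width: 0.114
grip_force: 59.8
```

```bash
python3 -m inch '[0,-0.2,0.1,0,0,0,1, 0,-0.5,0.25,0,0,0,1, 0,-0.5,0.25,0,0,0,1]'
```

```text
time: 14.35
eef_pos: [555.3, 149.0, 85.5]
eef_rot: [[-0.206, 0.864, -0.459], [0.978, 0.182, -0.097], [-0.0, -0.469, -0.883]]
contact_force: [3.7, 0.7, -3.4]
width: 0.12
grip_force: 59.8
```

Stem found: the +x force rises steadily from about x ≈ 557. Back off 2.8 mm, then level in stages with the edge held near the stem.

```bash
python3 -m inch '[0,1.2,-0.6,0,0,0,1, 0,2.5,-1.3,0,0,0,1, 0,2.5,-1.3,0,0,0,1]'; python3 -m inch '[0,-0.7,2.7,-2,0,0,1, 0,-1.4,5.3,-4,0,0,1, 0,-2,8.1,-6,0,0,1, 0,-2.5,10.8,-8,0,0,1, 0,-2.5,10.8,-8,0,0,1]'
```

```text
time: 14.65
eef_pos: [557.1, 149.4, 85.6]
eef_rot: [[-0.206, 0.863, -0.461], [0.978, 0.182, -0.097], [0.0, -0.471, -0.882]]
contact_force: [0.4, -0.8, -1.6]
width: 0.116
grip_force: 59.9
time: 15.15
eef_pos: [549.6, 147.9, 77.6]
eef_rot: [[-0.206, 0.919, -0.335], [0.979, 0.194, -0.07], [0.0, -0.343, -0.939]]
contact_force: [0.5, 0.3, -1.7]
width: 0.118
grip_force: 59.8
```

```bash
python3 -m inch '[0,-0.8,2.7,-2,0,0,1, 0,-1.6,5.5,-4,0,0,1, 0,-2.2,8.3,-6,0,0,1, 0,-2.8,11.1,-8,0,0,1, 0,-2.8,11.1,-8,0,0,1, 0,-2.8,11.1,-8,0,0,1]'; python3 - <<'E'
from h import *
i=arm.read_camera("side")[145:205,200:280]
cv2.imwrite("pics/lev.png",cv2.resize(i,(800,600),interpolation=3))
s=arm.get_state();R=np.array(s["eef_rot"]);H=np.c_[R[:,1],R[:,0],-R[:,2]];o=np.array(s["eef_pos"])-H@[-45,0,31]
P=np.array([[34.5,-33,4],[34.5,33,4],[-60,-33,4],[-60,33,4]])@H.T+o
print(((proj("side",P)+.5-[200,145])*10).round(0).tolist())
E
```

```text
time: 15.75
eef_pos: [544.2, 146.8, 67.9]
eef_rot: [[-0.207, 0.957, -0.205], [0.978, 0.202, -0.043], [0.0, -0.21, -0.978]]
contact_force: [0.4, -1.1, -1.8]
width: 0.117
grip_force: 59.8
[[492.0, 264.0], [375.0, 171.0], [281.0, 339.0], [165.0, 240.0]]
```

View pics/lev.png

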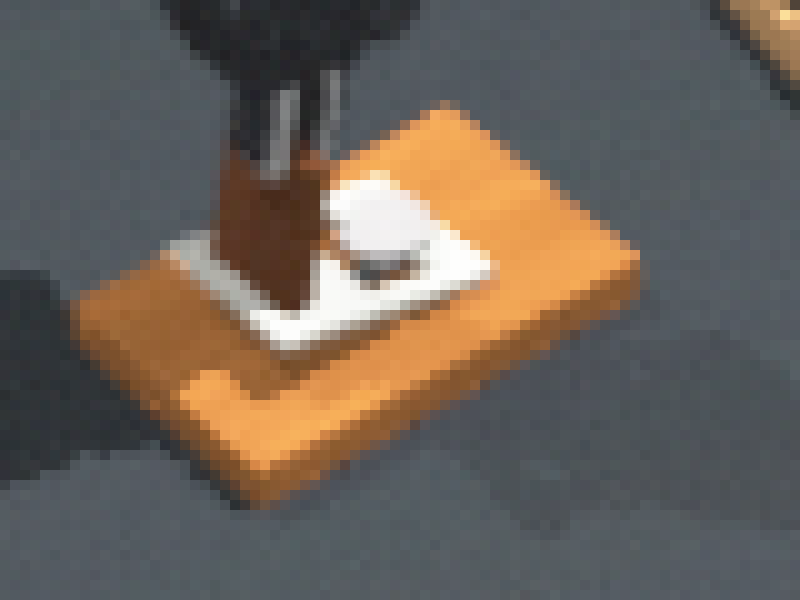

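The head now sits above the plate, inside the eye (around (380,225)), with no contact force. Finish levelling.

```bash
python3 -m inch '[0,-0.9,2.8,-2,0,0,1, 0,-1.7,5.6,-4,0,0,1, 0,-2.5,8.4,-6,0,0,1, 0,-3.2,11.3,-8,0,0,1, 0,-3.7,14,-10,0,0,1, 0,-4.2,16.8,-12,0,0,1, 0,-4.2,16.8,-12,0,0,1, 0,-4.2,16.8,-12,0,0,1]'
```

```text
time: 16.6
eef_pos: [537.0, 145.2, 52.2]
eef_rot: [[-0.206, 0.978, -0.001], [0.978, 0.206, -0.0], [0.0, -0.002, -1.0]]
contact_force: [1.7, -0.3, -2.2]
width: 0.117
grip_force: 59.8
```

```bash
python3 -m inch '[0,0.4,0.3,0,0,0,1, 0,0.7,0.6,0,0,0,1, 0,0.7,0.6,0,0,0,1]'; python3 -m inch '[0,0,0.3,0,0,0,1, 0,0,0.3,0,0,0,1]'
```

```text
time: 16.9
eef_pos: [537.8, 145.3, 51.5]
eef_rot: [[-0.206, 0.978, -0.0], [0.978, 0.206, -0.0], [-0.0, -0.0, -1.0]]
contact_force: [-0.2, 0.2, -1.8]
width: 0.118
grip_force: 59.8
time: 17.1
eef_pos: [537.6, 145.3, 51.2]
eef_rot: [[-0.206, 0.978, 0.0], [0.978, 0.206, -0.0], [-0.0, 0.0, -1.0]]
contact_force: [-0.7, 0.4, -1.2]
width: 0.117
grip_force: 59.8
```

```bash
python3 -m inch '[0,0,0.4,0,0,0,1, 0,0,0.4,0,0,0,1]'
```

```text
time: 17.3
eef_pos: [537.6, 145.3, 51.1]
eef_rot: [[-0.206, 0.979, 0.0], [0.979, 0.206, 0.0], [0.0, 0.0, -1.0]]
contact_force: [-0.9, -0.0, 2.8]
width: 0.12
grip_force: 60.3
```

Light contact (about 4 N), flat. Release and withdraw.

```bash
python3 -m inch '[0,0,-0.4,0,0,0,0.8, 0,0,-0.4,0,0,0,0.65, 0,0,-0.4,0,0,0,0.6, 0,0,-0.4,0,0,0,0.6, 0,0,-0.4,0,0,0,0.6]' 20;  python3 -m inch '[0,0,-10,0,0,0,0.6, 0,0,-30,0,0,0,0.6, 0,0,-60,0,0,0,0.6, 0,0,-100,0,0,0,0.6, 0,-30,-120,0,0,0,0.6, 0,-80,-120,0,0,0,0.6, 0,-100,-120,0,0,0,0.6, 0,-100,-120,0,0,0,0.6]'; python3 - <<'E'
from h import *
i=arm.read_camera("side")[145:205,200:280]
cv2.imwrite("pics/end.png",cv2.resize(i,(800,600),interpolation=3))
E
```

```text
time: 17.8
eef_pos: [537.6, 145.3, 51.2]
eef_rot: [[-0.206, 0.978, 0.0], [0.978, 0.206, 0.0], [-0.0, 0.0, -1.0]]
contact_force: [0.7, 0.3, -0.7]
width: 0.402
grip_force: 0.0
time: 18.6
eef_pos: [437.1, 124.3, 172.0]
eef_rot: [[-0.207, 0.978, -0.001], [0.978, 0.207, 0.002], [0.002, -0.001, -1.0]]
contact_force: [0.2, -0.1, -0.5]
width: 0.396
grip_force: 0.0
```

View pics/end.png

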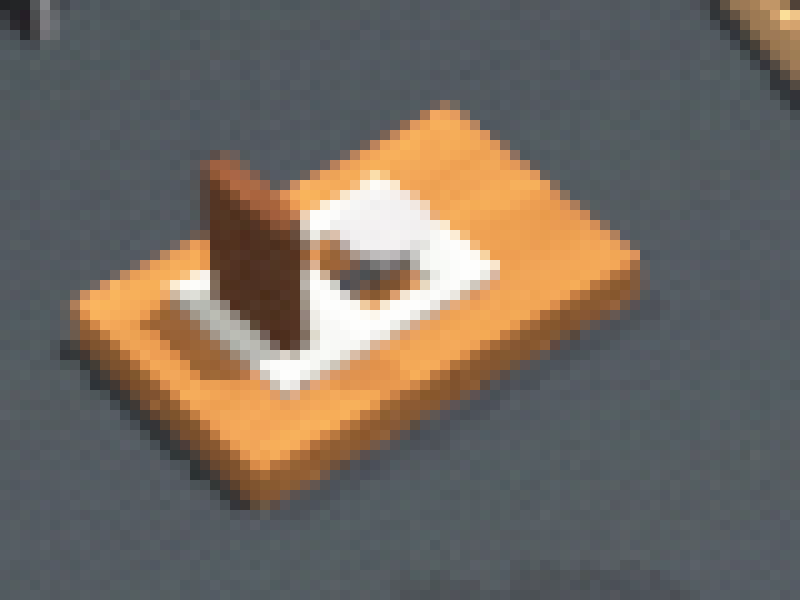

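The foot lies flat and square on the plinth, the head (380,225) stands over the eye, and the gripper is clear. Handing in.

```bash
python3 -c "
from rig import arm
print(arm.finish_job())"
```

```text
the job is handed in; nothing more can be done
None
```

The holder is mounted on the plinth: in the last picture it lies flat and square with its eye under the stud's head, the gripper is open and clear, and the job was handed in at about 18.6 s with no verdict returned.

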